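# Chock the ink roller and open its bar

## Task

The ink roller on the sloping board is kept from rolling down only by the swing bar. Set the wooden wedge on the board below the roller, push it thin edge first, square on, under the bar and snug against the middle of the roller's low side; then swing the bar fully open, so that the roller stays where it was, held by the wedge alone. Leave the wooden block, the tin and the stamp where they are.

Things in the scene. Friction and masses are not known exactly. Their poses are not given: they have to be found in the camera images.
- board: White inking board 280 (x) x 260 mm (y), fixed. Origin at table height under its middle; z up, y level across the slope, +x the horizontal uphill direction. Its flat face slopes 8 degrees, rising along +x: 40 mm above the origin at x = 0, about 20 mm at the low edge, 60 mm at the high edge.
- roller: Ink roller: black rubber cylinder, diameter 60, length 110 mm, with 15 mm long steel spindle stubs at the ends; about 0.7 kg. Origin at its centre, 30 mm off the board's face. Its axis is its own y, lying along the board's y; x and z turn as it rolls. It leans on the bar on its downhill (board -x) side.
- chock: Loose hardwood wedge 70 (x) x 45 (y) x 22 mm (z), 70 g, on the table left or right of the board. Origin: centre of its underside. Flat top from x = -35 to +3 mm, then a 32 degree face down to a 2 mm thin edge at x = +35. When snug, its origin is 47 mm down the slope from the line where the roller touches the board (roller's centre 47 mm ahead, 30 mm above in its frame).
- bar (a joint): Swing bar: 12 mm steel rod across the slope, touching the roller's low side, centre line 36 mm off the board's face (the wedge passes under it). Turns on a post at the +y side about an axis square to the face. 0 = shut; grows to the stop at 0.9 rad (fully open) as the free -y end swings downhill (board -x). Stays where left: friction, about 1.5 N at the peg.
- bar_peg (a point): Top of the upright peg on the bar's free end: dark steel, 14 mm thick, from 32 to 62 mm off the board's face (this point: 62 mm), square to it. It moves on a 205 mm arc about the post; shut, it stands 115 mm to the -y side of the board's mid-line (post: 90 mm to the +y side). The space uphill of it is free: push it downhill to open the bar.
- block: Bystander: loose plain rectangular hardwood block, 70 by 45 by 22 mm, on the other side of the board from the wedge. Origin at the centre of its underside.
- tin: Bystander: closed ink tin, 68 mm diameter, 55 mm high, standing. Origin at the centre of its underside.
- stamp: Bystander: small turned-wood hand stamp standing on its foot, 42 mm diameter, 56 mm high. Origin at the centre of its underside.
Things that resemble listed ones, but are neither listed nor needed, are in the scene too. Leave any black or purple look-alike of the chock alone.

How it is judged:
On the way:
1. with the bar still shut (below 0.1 rad), the wedge is pushed against the middle of the roller's low side (x of roller in the frame of chock between 0.04 and 0.052 m and y of roller in the frame of chock between -0.03 and 0.03 m and z of roller in the frame of chock between 0.025 and 0.036 m and angle between the y axis of chock and the y axis of board, either way round below 0.2 rad and value of joint bar below 0.1 rad), for 0.2 s.
At the end, for the whole second after the job is handed in: Bar open beyond 0.8 rad; roller at rest within 20 mm of its start; wedge at rest flat on the board, thin edge to the roller's low side, in its frame the roller's centre 40-52 mm ahead of (x), within 30 mm beside (y) and 25-36 mm above its origin; wedge square to the board within 0.2 rad (x of roller in the frame of chock between 0.04 and 0.052 m and y of roller in the frame of chock between -0.03 and 0.03 m and z of roller in the frame of chock between 0.025 and 0.036 m and angle between the y axis of chock and the y axis of board, either way round below 0.2 rad and linear speed of each of roller, chock below 0.01 m/s and angular speed of roller below 0.2 rad/s and value of joint bar above 0.8 rad and distance of roller from where it was at the start of the episode below 0.02 m); the robot touches nothing.
It fails at once if the roller rolls away or is shoved more than 35 mm (distance of roller from where it was at the start of the episode above 0.035 m).
It fails at once if a bystander (block, tin or stamp) is moved more than 30 mm (distance of any of block, tin, stamp from where it was at the start of the episode above 0.03 m).
It also fails if it takes over 67 s, if anything falls off the work surface, if the arm or the gripper's body presses on something with over 40 N, if the wrist force passes 120 N, or if a joint passes its speed limit or range.

## Robot

A 7-joint arm with a two-finger parallel gripper is mounted at the origin on the work surface. World frame = base frame: x ahead of the robot, y to its left, z up, the work surface at z = 0. Lengths are in m, angles in rad, forces in N, time in s.
With the tool pointing down it reaches from about 0.35 to 0.9 m from the base axis. Payload 8.1 kg.
Tool frame: the origin (TCP) lies at the very end of the fingers, on their centre line; the grasp point (between the pads) lies 19 mm behind it (grasp_offset is the distance from the TCP to the grasp point, in m); z points along the fingers, y is the line along which they close (so a half turn about z gives the same grasp; the last joint's range is limited). The gripper opens to 92 mm and grips with 3 to 60 N. Pads are 19 mm wide; open, the fingers measure 130 mm over their backs; the gripper's body (75 mm by 190 mm) begins 47 mm behind the grasp point.
Start: joints at [1.227, 0.434, 0.025, 1.573, -0.012, 1.134, -0.075], TCP at [0.149, -0.607, 0.227] pointing down, gripper open.
Joint ranges: [-2.62, 2.62], [-0.44, 2.09], [-1.27, 1.32], [0.08, 2.57], [-1.32, 4.46], [0.12, 2], [-2.74, 2.74]. Speed limits (rad/s): [2.22, 2.22, 3.01, 3.01, 3.14, 3.14, 3.14].

## Interface

Orientations are given as a rotation vector (axis times angle).
In Python, from cell import observe, get_image, camera_params, sign_off, silhouettes, grasp_offset gives the robot as it stands. The module is installed in compiled form; this text tells all that it offers.
- The arm moves only by the tool jog_arm, never from a script. Its argument "motion" is a list that holds one entry, the list of rows, each a list of 7 numbers: the shift along the tool's x, y, z in m, then the turn, a rotation vector about the tool's x, y, z in rad, then the closure, from -1 (fully open) to 1 (shut), so that 0 is half open. In form: [[[dx, dy, dz, wx, wy, wz, hand], ...]]. A call has 1 to 10 rows; each row is the pose to reach, as a shift and turn from the pose commanded when the call began, along the tool's axes at that moment; what a row does not reach only later rows make up. A row lasts 1/12 s, in which the tool goes at most 41.7 mm and 7.16 degrees, less where a joint would pass 70% of its speed; a pose out of reach is approached as far as the arm can. A call with a gripper value outside its range is refused whole. The fingers move at their own pace and stop on an object; "force" is the grip in N (left out, the last holds). Time passes only in rows, so rows that repeat a pose let the fingers close. It gives the time, the measured TCP pose, the force, the opening and the grip force at its end, in the units of the state.
- observe(): the state, without advancing time (a new reading comes with each control period).
- get_image(name): name is "scene" or "top" or "wrist"; returns the picture (384x512x3 uint8, red, green, blue); there is no depth.
- camera_params(name): a dict with "vertical_fov" (degrees; the focal length in pixels is half the picture's height over the tangent of half this angle, whatever the lens; pixels are square), "cx", "cy" (the principal point, pixels), "T" (4x4, takes a point from camera to world coordinates). Camera axes: x right, y down, z forward; pixel columns grow to the right and rows downward; lengths in m; the calibration is good to about 2 mm. The wrist camera is an equidistant fisheye: a pixel r from the principal point sees the ray r / f radians off the axis. A picture is of the moment at which its call begins: read the wrist's pose just before it. camera_params takes no time and is no camera call; for the wrist camera it gives the pose at the moment of the call.
- sign_off(): hands the job in; it is judged then, once.
Trained networks look in the newest picture that a camera, given by its name, has taken for a name from the list of things; names that differ only in an ending like _2 or _b are one class to them, and where a whole thing is asked for, a point or a joint stands for the part that bears it (a point fixed in the world has none). Each returns a list of dicts, best first, with "p" (0 to 1); they miss things now and then, are a little off and sometimes report something else, mostly with a low value. They report only what shows in the picture. A call takes as long as a camera call. They do not tell look-alikes from the thing itself.
- silhouettes(query, camera): "mask" (384x512 bool, what is visible of it) and "pixel" ([column, row] in pixels, amid what is visible of it).
The state is a dict: "clock": time; "joints": joint angles; "dq": joint speeds; "joint_efforts": joint torques, N m; "position": TCP position; "ee_rot": TCP orientation; "force": force on the tool from outside, world axes, zero at the start; "ft_torque": the same for the moment, N m; "width": opening from 0.0 (shut) to 1.0 (fully open); "gripper_force": force on a finger pad.
Only numpy, scipy, OpenCV 4.12 (cv2) and the standard library are available. Lean on these libraries where they do the work, as an engineer would, in place of code of your own. Each camera call takes 0.05 s, during which the arm holds its last target. There are 200 camera calls.

## Working session

There is one attempt and no reset: what is moved stays moved. The work goes in short steps, Python scripts to look and compute and a tool call to move; the robot and the scene stay as the last step left them, time stands still between calls to the robot, and variables do not carry over. Pictures are saved under pics/ and viewed, at most 10 in all, crops included, and the job is handed in when it is done.

Besides the shell and the picture viewer there is one more tool, called after "Call:" as a command line: name --argument value ..., lists and objects as JSON in quotes. jog_arm: Moves the arm, as the interface text tells. Its arguments: {"type":"object","properties":{"motion":{"type":"array"},"force":{"type":"number"}},"required":["motion"]}

```bash
mkdir -p pics; cat > h.py <<'E'
import numpy as np, cv2
from cell import *
from scipy.spatial.transform import Rotation as R
def ray(cam,px):
    c=camera_params(cam);f=192/np.tan(np.radians(c['vertical_fov']/2))
    d=np.array([px[0]-c['cx'],px[1]-c['cy']],float)
    if cam=='wrist':
        r=np.hypot(*d);a=r/f;v=np.array([*(d/max(r,1e-9)*np.sin(a)),np.cos(a)])
    else: v=np.array([*(d/f),1.])
    T=np.array(c['T']);return T[:3,3],T[:3,:3]@v
def atz(cam,px,z):
    o,v=ray(cam,px);return o+v*(z-o[2])/v[2]
def proj(cam,P):
    c=camera_params(cam);f=192/np.tan(np.radians(c['vertical_fov']/2))
    T=np.array(c['T']);p=T[:3,:3].T@(np.array(P)-T[:3,3])
    if cam=='wrist':
        r=np.hypot(p[0],p[1]);a=np.arctan2(r,p[2]);return np.array([c['cx'],c['cy']])+f*a*p[:2]/max(r,1e-9)
    return np.array([c['cx'],c['cy']])+f*p[:2]/p[2]
def save(cam,name,crop=None,s=1):
    im=get_image(cam)
    if crop: im=im[crop[1]:crop[3],crop[0]:crop[2]]
    im=cv2.resize(im,None,fx=s,fy=s,interpolation=cv2.INTER_CUBIC)
    cv2.imwrite('pics/'+name+'.png',im[:,:,::-1])
E
python3 - <<'E'
from h import *
print({k:v for k,v in observe().items()}, grasp_offset)
a=get_image('scene');b=get_image('top')
cv2.imwrite('pics/a.png',cv2.resize(a,None,fx=1.5,fy=1.5)[:,:,::-1]);cv2.imwrite('pics/b.png',cv2.resize(b,None,fx=1.5,fy=1.5)[:,:,::-1])
for n in ['board','roller','chock','bar','bar_peg','block','tin','stamp']:
  for d in silhouettes(n,'top'):
    print(n,round(d['p'],2),d['pixel'],d['mask'].sum(),atz('top',d['pixel'],0.02).round(3))
print(camera_params('top'))
E
```

```text
{'clock': 0.0, 'joints': array([ 1.22740375,  0.43524453,  0.02496213,  1.57413436, -0.01159983,
        1.13402365, -0.07511162]), 'dq': array([ 2.18324604e-04, -1.33124215e-03,  2.73669020e-04,  7.19170009e-04,
        1.80093233e-03, -1.23665435e-03,  8.21629212e-05]), 'joint_efforts': array([ 6.98481890e-04, -6.67847729e+01,  9.85446163e-01, -3.14455354e+01,
       -6.05588034e-02,  4.27313894e-02,  1.53761471e-04]), 'position': array([ 0.14886318, -0.60645267,  0.22591707]), 'ee_rot': array([-3.11724738e+00, -3.77015261e-01,  5.40477756e-04]), 'force': array([ 0.2840472 , -0.07191695,  0.28823164]), 'ft_torque': array([ 0.01139144,  0.0082059 , -0.02046544]), 'gripper_force': 0.0, 'width': 0.9987558097983352} 0.0188
board 0.56 [238.1, 157.8] 9258 [0.643 0.036 0.02 ]
roller 0.85 [230.8, 136.2] 1158 [0.702 0.057 0.02 ]
chock 0.96 [381.6, 234.7] 477 [ 0.438 -0.353  0.02 ]
chock 0.8 [336.0, 251.7] 480 [ 0.392 -0.229  0.02 ]
chock 0.66 [388.7, 192.9] 446 [ 0.552 -0.375  0.02 ]
bar 0.93 [237.6, 148.7] 450 [0.668 0.038 0.02 ]
bar_peg 0.58 [240.8, 150.4] 375 [0.663 0.029 0.02 ]
bar_peg 0.39 [363.4, 160.7] 216 [ 0.639 -0.306  0.02 ]
block 0.98 [111.2, 222.1] 519 [0.465 0.371 0.02 ]
tin 0.89 [137.3, 172.8] 642 [0.598 0.307 0.02 ]
tin 0.53 [112.3, 223.2] 504 [0.462 0.368 0.02 ]
stamp 0.65 [363.0, 162.8] 202 [ 0.634 -0.305  0.02 ]
{'vertical_fov': 56.94968216641675, 'cx': 260.4167204659491, 'cy': 193.95028269591074, 'T': array([[ 0.00998008, -0.99688111,  0.07828444,  0.47001993],
       [-0.99969811, -0.01170474, -0.02160275, -0.00462236],
       [ 0.02245167, -0.07804521, -0.99669698,  0.97247544],
       [ 0.        ,  0.        ,  0.        ,  1.        ]])}
```

View pics/a.png

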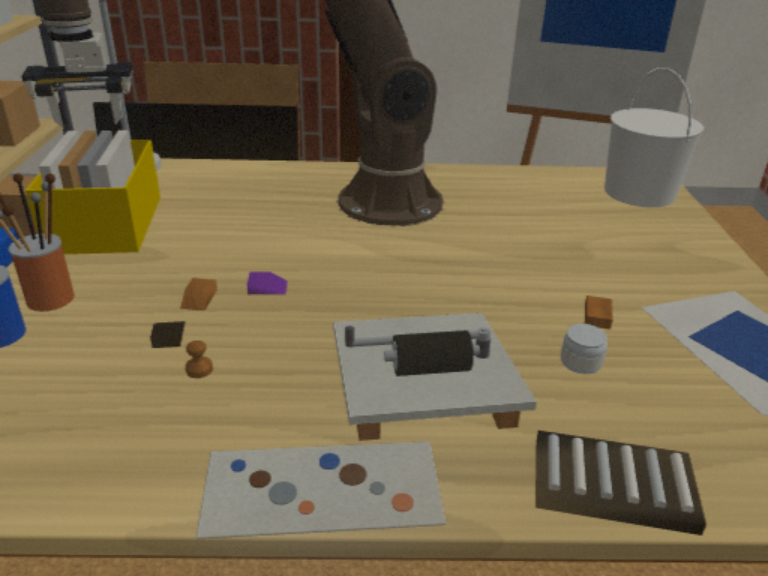

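View pics/b.png

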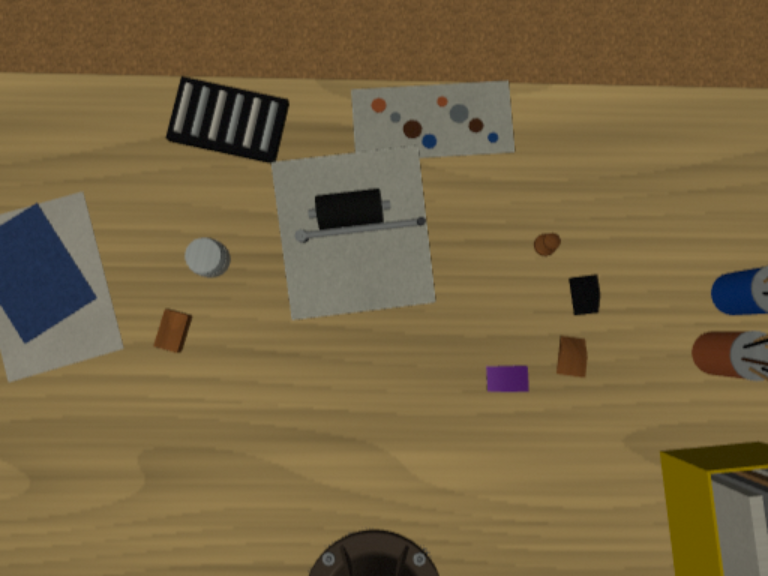

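The top view shows the wooden wedge at viewed pixel (572,357), which is the network's (382,235). The purple one is at (508,379), the black one at (585,295), and the stamp at (547,243). The block and tin are on the +y side. The roller and bar are on the board around (349,209), with the peg at (421,221). The scene view agrees, but it doesn't show which end of the wedge is thin.

Call:
jog_arm --motion '[[[0.322,-0.178,0.02,0,0,0,-1],[0.322,-0.178,0.02,0,0,0,-1],[0.322,-0.178,0.02,0,0,0,-1],[0.322,-0.178,0.02,0,0,0,-1],[0.322,-0.178,0.02,0,0,0,-1],[0.322,-0.178,0.02,0,0,0,-1],[0.322,-0.178,0.02,0,0,0,-1],[0.322,-0.178,0.02,0,0,0,-1],[0.322,-0.178,0.02,0,0,0,-1],[0.322,-0.178,0.02,0,0,0,-1]]]'

```text
clock: 1.33
position: [0.4257, -0.3502, 0.2067]
ee_rot: [-3.114, -0.393, -0.006]
force: [-0.3, 0.6, -0.7]
width: 0.999
gripper_force: 0.0
```

```bash
cat >> h.py <<'E'
def bframe(p):
    "board frame (x,y,yaw) -> rotation of board, and of face frame (z = normal)"
    Rb=R.from_euler('z',p[2]);return Rb,Rb*R.from_euler('y',-np.radians(8))
def face(p,u,v,w):
    "world point at u along slope, v across, w off the face"
    Rb,Rf=bframe(p);return np.array([p[0],p[1],0.04])+Rf.apply([u,v,w])
E
python3 - <<'E'
from h import *
from scipy.optimize import least_squares
im=get_image('top')
m=[d for d in silhouettes('board','top')][0]['mask']
for n in ['roller','bar']:
    for d in silhouettes(n,'top')[:1]: m=m|d['mask']
cs,_=cv2.findContours(cv2.morphologyEx(m.astype(np.uint8),cv2.MORPH_CLOSE,np.ones((7,7))),0,2)
c=max(cs,key=cv2.contourArea);h=cv2.convexHull(c)
ap=cv2.approxPolyDP(h,8,True)[:,0].astype(float);print(ap)
corn=[(s*.1414,t*.13,0) for s in(1,-1) for t in(1,-1)]
hp=h[:,0].astype(float)
def res(p):
    q=np.array([proj('top',face(p,*k)) for k in corn])
    return np.array([(np.min(np.linalg.norm(ap-a,axis=1))) for a in q])
def res2(p):
    q=np.array([proj('top',face(p,*k)) for k in corn])
    r=[]
    for a in q: r+=list(ap[np.argmin(np.linalg.norm(ap-a,axis=1))]-a)
    return np.array(r)
s=least_squares(res2,[.64,.036,.08]);print(s.x,s.fun.round(1))
p=s.x
for n in ['roller','bar']:
    d=silhouettes(n,'top')[0];mm=d['mask'];ys,xs=np.nonzero(mm)
    r=cv2.minAreaRect(np.c_[xs,ys].astype(np.float32));print(n,r,d['pixel'])
    w={'roller':.05,'bar':.036}[n]
    Rb,Rf=bframe(p)
    for px in [d['pixel']]+list(cv2.boxPoints(r)):
        o,v=ray('top',px);nn=Rf.apply([0,0,1]);t=((face(p,0,0,w)-o)@nn)/(v@nn);print(Rf.inv().apply(o+t*v-face(p,0,0,0)).round(4))
print('peg pred',proj('top',face(p,.0,-.115,.062)))
print(observe()['position'],observe()['ee_rot'])
w=get_image('wrist');cv2.imwrite('pics/w1.png',cv2.resize(w,None,fx=1.3,fy=1.3)[:,:,::-1])
for d in silhouettes('chock','wrist'):
    print(d['p'],d['pixel'],d['mask'].sum(),atz('wrist',d['pixel'],.015).round(3))
print(camera_params('wrist'))
E
```

```text
[[278.  97.]
 [289. 199.]
 [195. 212.]
 [181. 108.]]
[0.64789057 0.04111065 0.13568748] [ 1.   1.4 -0.1  1.7  0.6 -1.  -1.5 -2. ]
roller ((232.81607055664062, 138.40582275390625), (23.15407371520996, 54.33183288574219), 83.41805267333984) [229.8, 136.0]
[0.045  0.0086 0.05  ]
[0.0671 0.0695 0.05  ]
[ 0.0668 -0.0666  0.05  ]
[ 0.009  -0.0663  0.05  ]
[0.0096 0.0704 0.05  ]
bar ((239.98294067382812, 151.8549346923828), (5.3162760734558105, 84.82673645019531), 83.2901611328125) [237.0, 152.1]
[ 0.0038 -0.004   0.036 ]
[0.0105 0.0964 0.036 ]
[ 0.01   -0.1206  0.036 ]
[-0.0036 -0.1206  0.036 ]
[-0.003   0.0966  0.036 ]
peg pred [281.09315153 147.70621626]
[ 0.41809905 -0.35876337  0.20679294] [ 3.11881153e+00  3.72979667e-01 -7.26369760e-04]
0.86 [297.8, 72.9] 2335 [ 0.545 -0.378  0.015]
0.75 [155.8, 170.6] 1932 [ 0.391 -0.237  0.015]
0.57 [255.4, 159.4] 2327 [ 0.433 -0.355  0.015]
{'vertical_fov': 65.70646984690485, 'cx': 254.59210229683526, 'cy': 193.4962230999233, 'T': array([[ 2.36382226e-01, -9.26589086e-01, -2.92499760e-01,
         4.98019564e-01],
       [-9.71659731e-01, -2.25138530e-01, -7.20417164e-02,
        -3.37890796e-01],
       [ 9.00102075e-04,  3.01239619e-01, -9.53548049e-01,
         3.64399216e-01],
       [ 0.00000000e+00,  0.00000000e+00,  0.00000000e+00,
         1.00000000e+00]])}
```

View pics/w1.png

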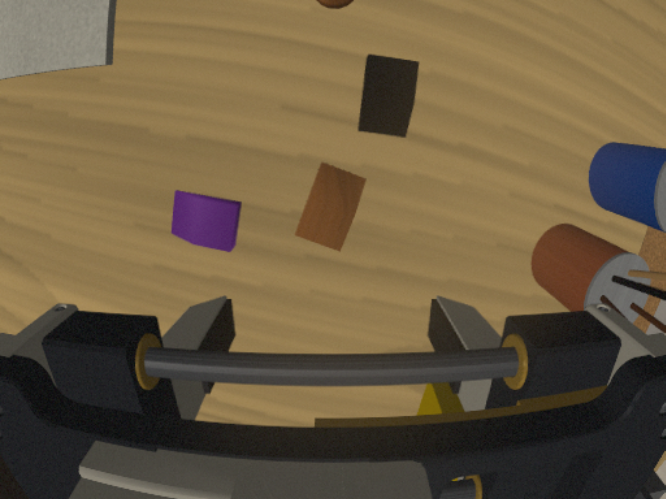

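The wrist view shows the wooden wedge at viewed (330,207), about world (0.433,-0.355), with its long axis tilted. The purple and black look-alikes are at (207,220) and (388,95). I need a zoom to see which end is thin.

```bash
python3 - <<'E'
from h import *
w=get_image('wrist');c=w[110:205,210:300];c=cv2.resize(c,None,fx=6,fy=6,interpolation=cv2.INTER_CUBIC)
c=cv2.convertScaleAbs(c,alpha=1.6);cv2.imwrite('pics/w2.png',c[:,:,::-1])
d=min(silhouettes('chock','wrist'),key=lambda d:np.linalg.norm(atz('wrist',d['pixel'],.015)[:2]-[.433,-.355]))
ys,xs=np.nonzero(d['mask']);r=cv2.minAreaRect(np.c_[xs,ys].astype(np.float32));print(r)
cs,_=cv2.findContours(d['mask'].astype(np.uint8),0,2);ap=cv2.approxPolyDP(max(cs,key=cv2.contourArea),4,True)[:,0]
for a in ap: print(a,atz('wrist',a,0).round(4),atz('wrist',a,.022).round(4))
E
```

```text
((254.11856079101562, 159.39175415039062), (37.83639144897461, 59.51873016357422), 21.037511825561523)
[249 126] [ 0.4688 -0.3379  0.    ] [ 0.4706 -0.3379  0.022 ]
[228 180] [ 0.3961 -0.3279  0.    ] [ 0.4023 -0.3285  0.022 ]
[261 191] [ 0.3918 -0.3722  0.    ] [ 0.3983 -0.3701  0.022 ]
[280 138] [ 0.4636 -0.3784  0.    ] [ 0.4657 -0.3759  0.022 ]
```

View pics/w2.png

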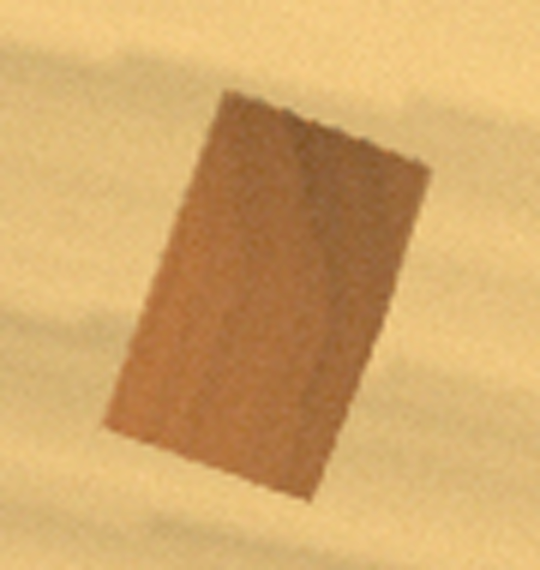

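The zoom shows a wooden rectangle with corners at (228,92), (430,168), (310,500) and (105,428), and a faint kink on the right edge. The thin end is still not clear, so I'll zoom the scene camera.

```bash
python3 - <<'E'
from h import *
w=get_image('scene');c=w[175:220,105:160]
c=cv2.resize(c,None,fx=12,fy=12,interpolation=cv2.INTER_CUBIC);c=cv2.convertScaleAbs(c,alpha=1.8);cv2.imwrite('pics/s2.png',c[:,:,::-1])
# predict outline for both hypotheses
ctr=np.array([.432,-.354]);
for cam,off in(('scene',(105,175,12)),('wrist',(210,110,6))):
  for yaw in(-.14,-.14+np.pi):
    V=[(x,y,z) for y in(-.0225,.0225) for x,z in((-.035,0),(-.035,.022),(.003,.022),(.035,.002),(.035,0))]
    Q=[ (proj(cam,np.r_[ctr,0]+R.from_euler('z',yaw).apply(v))-off[:2])*off[2] for v in V]
    print(cam,yaw,np.round(Q).astype(int).tolist())
E
```

```text
scene -0.14 [[293, 199], [281, 118], [219, 205], [177, 356], [178, 363], [479, 217], [469, 136], [412, 223], [372, 375], [373, 383]]
scene 3.001592653589793 [[373, 383], [361, 300], [421, 209], [478, 209], [479, 217], [178, 363], [164, 281], [229, 191], [292, 192], [293, 199]]
wrist -0.14 [[306, 476], [308, 507], [381, 336], [435, 174], [434, 173], [108, 400], [99, 428], [167, 252], [229, 92], [230, 91]]
wrist 3.001592653589793 [[230, 91], [227, 100], [156, 280], [107, 403], [108, 400], [434, 173], [444, 187], [369, 364], [306, 479], [306, 476]]
```

View pics/s2.png

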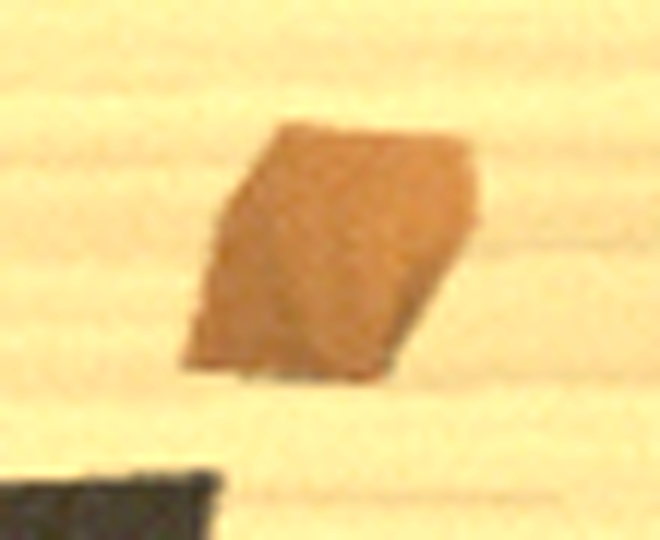

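The scene outline matches the predicted outline for thin end toward +x: corners at (285,122), (220,215), (185,365), (385,378), (478,215) and (465,138). That puts the wedge at (0.432,-0.354) with yaw -0.14.

```bash
cat >> h.py <<'E'
BP=[.648,.041,.132]
def tool(yaw,tilt): return R.from_euler('z',yaw)*R.from_euler('x',np.pi)*R.from_euler('y',tilt)
def row(pos,rot):
    s=observe();R0=R.from_rotvec(s['ee_rot'])
    return np.r_[R0.inv().apply(np.array(pos)-s['position']),(R0.inv()*rot).as_rotvec()].round(4).tolist()
E
python3 - <<'E'
from h import *
t=tool(-.14,.15);g=np.r_[np.array([.432,-.354])+R.from_euler('z',-.14).apply([-.019,0,0])[:2],.0035]
print(row(g+[0,0,.05],t),row(g,t));print(t.as_matrix().round(2),g)
E
```

```text
[-0.0039, -0.0078, 0.1533, -0.0283, 0.1482, 0.3787] [-0.0039, -0.0078, 0.2033, -0.0283, 0.1482, 0.3787]
[[ 0.98 -0.14  0.15]
 [-0.14 -0.99 -0.02]
 [ 0.15  0.   -0.99]] [ 0.4131859  -0.35134868  0.0035    ]
```

Call:
jog_arm --motion '[[[-0.004,-0.008,0.153,-0.028,0.148,0.379,-0.5],[-0.004,-0.008,0.153,-0.028,0.148,0.379,-0.5],[-0.004,-0.008,0.153,-0.028,0.148,0.379,-0.5],[-0.004,-0.008,0.153,-0.028,0.148,0.379,-0.5],[-0.004,-0.008,0.153,-0.028,0.148,0.379,-0.5],[-0.004,-0.008,0.153,-0.028,0.148,0.379,-0.5],[-0.004,-0.008,0.18,-0.028,0.148,0.379,-0.5],[-0.004,-0.008,0.195,-0.028,0.148,0.379,-0.5],[-0.004,-0.008,0.203,-0.028,0.148,0.379,-0.5],[-0.004,-0.008,0.203,-0.028,0.148,0.379,-0.5]]]' --force 20

```text
clock: 2.72
position: [0.4146, -0.351, 0.0042]
ee_rot: [3.115, -0.215, 0.235]
force: [-0.5, 0.6, -0.6]
width: 0.749
gripper_force: 0.0
```

```bash
python3 - <<'E'
from h import *
s=observe();print(s['position'],s['ee_rot'],s['force'],s['width']);save('wrist','w3',(100,60,420,330),2)
E
```

```text
[ 0.41455879 -0.35104819  0.00423138] [ 3.11516051 -0.21459314  0.23457892] [-0.52540747  0.55171267 -0.57119641] 0.7488156105011868
```

View pics/w3.png

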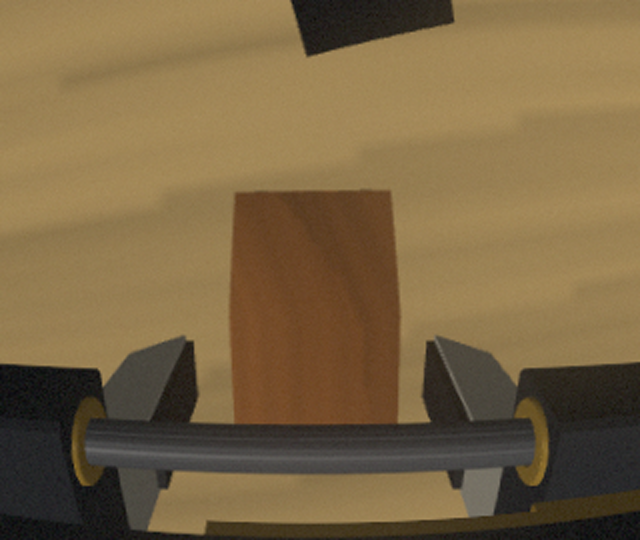

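The wedge sits centred and square between the open fingers (columns 233–398). Its thin edge is at row 190, on the far side. Closing now.

Call:
jog_arm --motion '[[[0,0,0,0,0,0,0.3],[0,0,0,0,0,0,0.3],[0,0,0,0,0,0,0.3],[0,0,0,0,0,0,0.3],[0,0,0,0,0,0,0.3]]]' --force 25

```text
clock: 3.18
position: [0.4139, -0.3509, 0.0045]
ee_rot: [3.114, -0.217, 0.235]
force: [-2.0, 0.9, 7.3]
width: 0.487
gripper_force: 25.0
```

```bash
python3 - <<'E'
from h import *
s=observe();print(s['position'],s['ee_rot'],s['force'],s['width']*92,s['gripper_force'])
a,b=atz('wrist',(100+235/2,60+191/2),.001),atz('wrist',(100+390/2,60+190/2),.001);print(a,b)
Rt=R.from_rotvec(s['ee_rot']);print('edge in tool',Rt.inv().apply((a+b)/2-s['position']).round(4))
e=(a+b)/2; x=Rt.apply([1,0,0])[:2];x/=np.linalg.norm(x);print('edge ahead of tcp horiz',(e-s['position'])[:2]@x)
def tgt(u,w,v=.002):  # TCP in face coords, u,w of TCP
    Rb,Rf=bframe(BP)
    return face(BP,u,v,w), Rf*R.from_euler('x',np.pi)*R.from_euler('y',.15)
for u in(-.10,): 
  p,t=tgt(u,.04);print(p,t.as_rotvec(),row(p,t))
E
```

```text
[ 0.41387019 -0.35091812  0.00445577] [ 3.1144699  -0.21679937  0.23512655] [-1.95087698  0.90353449  7.33601181] 44.83232003671433 24.98002052307129
[ 0.46915988 -0.33585798  0.001     ] [ 0.46326517 -0.3803518   0.001     ]
edge in tool [ 0.0517 -0.0001  0.0113]
edge ahead of tcp horiz 0.05283324475490966
[0.54405293 0.02921629 0.06569341] [-3.08328577 -0.20379285 -0.44964796] [0.0846, -0.3945, -0.0492, 0.0595, 0.1381, -0.2646]
```

Call:
jog_arm --motion '[[[0.006,0,-0.04,0,0,0,0.3],[0.012,0,-0.08,0,0,0,0.3],[0.021,-0.04,-0.078,0.01,0.02,-0.04,0.3],[0.03,-0.08,-0.076,0.015,0.035,-0.07,0.3],[0.04,-0.12,-0.074,0.02,0.05,-0.1,0.3],[0.047,-0.16,-0.072,0.03,0.07,-0.14,0.3],[0.054,-0.2,-0.07,0.035,0.08,-0.17,0.3],[0.061,-0.24,-0.068,0.04,0.1,-0.2,0.3],[0.068,-0.28,-0.066,0.05,0.12,-0.23,0.3],[0.075,-0.32,-0.064,0.06,0.138,-0.265,0.3]]]'

```text
clock: 4.02
position: [0.5219, -0.0406, 0.0785]
ee_rot: [-3.081, -0.206, -0.449]
force: [0.8, -0.4, -1.0]
width: 0.49
gripper_force: 25.0
```

```bash
python3 - <<'E'
from h import *
s=observe();print(s['position'],s['ee_rot'],s['force'],s['width']*92,s['gripper_force'])
Rb,Rf=bframe(BP);t=Rf*R.from_euler('x',np.pi)*R.from_euler('y',.15)
for u,w in((-.10,.03),(-.10,.012)): print(row(face(BP,u,.002,w),t))
E
```

```text
[ 0.5218563  -0.0406113   0.07846954] [-3.08120013 -0.20637342 -0.4494284 ] [ 0.79343457 -0.43188244 -1.0463835 ] 45.06603765642683 24.978109002113342
[0.0248, -0.0662, 0.0312, -0.0021, -0.0002, 0.0014]
[0.0221, -0.0662, 0.049, -0.0021, -0.0002, 0.0014]
```

Call:
jog_arm --motion '[[[0.013,-0.036,0.01,0,0,0,0.3],[0.024,-0.066,0.025,0,0,0,0.3],[0.023,-0.066,0.04,0,0,0,0.3],[0.022,-0.066,0.049,0,0,0,0.3],[0.022,-0.066,0.049,0,0,0,0.3],[0.022,-0.066,0.049,0,0,0,0.3]]]'

```text
clock: 4.52
position: [0.5469, 0.0261, 0.0372]
ee_rot: [-3.084, -0.202, -0.445]
force: [0.1, -0.6, -0.3]
width: 0.492
gripper_force: 25.0
```

```bash
python3 - <<'E'
from h import *
s=observe();print(s['position'],s['ee_rot'],s['force'],s['width']*92,s['gripper_force'])
Rb,Rf=bframe(BP);nn=Rf.apply([0,0,1])
print('tcp face',Rf.inv().apply(s['position']-face(BP,0,0,0)).round(4))
w=get_image('wrist');cv2.imwrite('pics/w4.png',cv2.resize(w,None,fx=1.5,fy=1.5)[:,:,::-1])
def onf(px,h):
    o,v=ray('wrist',px);t=((face(BP,0,0,h)-o)@nn)/(v@nn);return Rf.inv().apply(o+t*v-face(BP,0,0,0)).round(4)
for n,h in(('roller',.05),('bar',.036),('chock',.022)):
  for d in silhouettes(n,'wrist')[:2]:
    ys,xs=np.nonzero(d['mask']);r=cv2.minAreaRect(np.c_[xs,ys].astype(np.float32))
    print(n,d['p'],d['pixel']);
    for b in cv2.boxPoints(r): print(b.round(1),onf(b,h))
E
```

```text
[0.54694657 0.02607393 0.03722708] [-3.08359913 -0.20154066 -0.44507726] [ 0.08068399 -0.56808934 -0.29834303] 45.266280686284865 24.979093372821808
tcp face [-0.1015 -0.0015  0.0115]
roller 0.93 [240.0, 19.1]
[116.   0.] [0.0355 0.0687 0.05  ]
[374.   0.] [ 0.0329 -0.0602  0.05  ]
[374.  48.] [ 0.0059 -0.0576  0.05  ]
[116.  48.] [0.0076 0.0657 0.05  ]
bar 0.85 [271.1, 58.8]
[63.7 41.5] [0.0243 0.11   0.036 ]
[485.8  38. ] [ 0.0346 -0.1488  0.036 ]
[486.2  83.7] [ 0.0027 -0.1441  0.036 ]
[64.1 87.2] [-0.0044  0.1067  0.036 ]
chock 0.74 [256.2, 213.6]
[209.8 270.9] [-0.1131  0.0254  0.022 ]
[212.1 151.8] [-0.045  0.022  0.022]
[298.6 153.4] [-0.0459 -0.0244  0.022 ]
[296.3 272.5] [-0.1142 -0.025   0.022 ]
chock 0.68 [495.6, 376.7]
[487.8 382.8] [-0.2617 -0.236   0.022 ]
[496.8 369.2] [-0.2445 -0.2406  0.022 ]
[508.8 377.2] [-0.2684 -0.2741  0.022 ]
[499.8 390.8] [-0.2877 -0.2698  0.022 ]
```

View pics/w4.png

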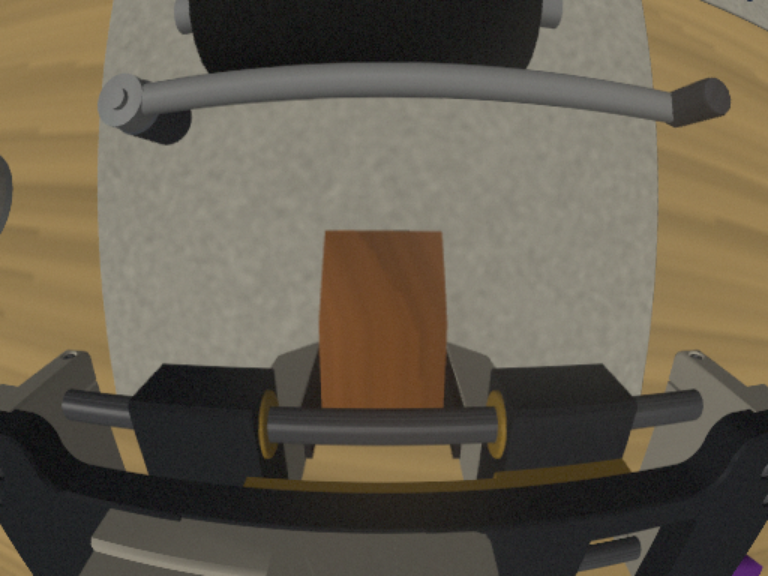

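The wrist view shows the wedge held square at columns 320–447, with its thin edge at row 232. The bar crosses ahead at row ~80, the post is at (120,100) and the peg at (712,97). The roller is behind the bar at columns 195–540.

```bash
python3 - <<'E'
from h import *
s=observe();Rb,Rf=bframe(BP);nn=Rf.apply([0,0,1])
def onf(px,h):
    o,v=ray('wrist',np.array(px)/1.5);t=((face(BP,0,0,h)-o)@nn)/(v@nn);return Rf.inv().apply(o+t*v-face(BP,0,0,0)).round(4)
for px in((160,97),(383,79),(660,103)): print('bar',onf(px,.036))
print('edges',onf((325,232),.0085),onf((441,232),.0085)); print('roller',onf((195,40),.04),onf((540,40),.04),'pegtop',onf((717,97),.062))
t=Rf*R.from_euler('x',np.pi)*R.from_euler('y',.15)
p0=face(BP,-.1,.003,.0055)
print('down',row(p0,t));print('push dir per 10mm',(t.inv().apply(Rf.apply([.01,0,0]))).round(5))
for u in(-.07,-.045,-.03,-.025): print(u,row(face(BP,u,.003,.0055),t))
E
```

```text
bar [0.0047 0.0784 0.036 ]
bar [ 0.0049 -0.0013  0.036 ]
bar [ 0.0059 -0.1058  0.036 ]
edges [-0.0469  0.0212  0.0085] [-0.047  -0.0237  0.0085]
roller [0.0233 0.064  0.04  ] [ 0.0214 -0.0548  0.04  ] pegtop [ 0.004  -0.1132  0.062 ]
down [-0.0007, -0.0048, 0.007, -0.0005, -0.0001, -0.0024]
push dir per 10mm [ 0.00989 -0.       0.00149]
-0.07 [0.0289, -0.0048, 0.0115, -0.0005, -0.0001, -0.0024]
-0.045 [0.0537, -0.0049, 0.0152, -0.0005, -0.0001, -0.0024]
-0.03 [0.0685, -0.0049, 0.0175, -0.0005, -0.0001, -0.0024]
-0.025 [0.0734, -0.0049, 0.0182, -0.0005, -0.0001, -0.0024]
```

Call:
jog_arm --motion '[[[0.014,-0.005,0.009,0,0,0,0.3],[0.029,-0.005,0.0115,0,0,0,0.3],[0.029,-0.005,0.0115,0,0,0,0.3],[0.029,-0.005,0.0125,0,0,0,0.3],[0.029,-0.005,0.0125,0,0,0,0.3]]]'

```text
clock: 5.13
position: [0.5789, 0.0359, 0.0349]
ee_rot: [-3.082, -0.202, -0.452]
force: [1.4, 0.5, 3.7]
width: 0.489
gripper_force: 25.0
```

```bash
python3 - <<'E'
from h import *
s=observe();Rb,Rf=bframe(BP)
print('tcp face',Rf.inv().apply(s['position']-face(BP,0,0,0)).round(4),'F face',Rf.inv().apply(s['force']).round(2))
E
```

```text
tcp face [-0.0692  0.0041  0.0046] F face [1.97 0.3  3.51]
```

Call:
jog_arm --motion '[[[0.006,0,0.0005,0,0,0,0.3],[0.012,0,0.0014,0,0,0,0.3],[0.018,0,0.0023,0,0,0,0.3],[0.024,0,0.0032,0,0,0,0.3],[0.029,0,0.0039,0,0,0,0.3],[0.033,0,0.0045,0,0,0,0.3],[0.035,0,0.0048,0,0,0,0.3],[0.037,0,0.0051,0,0,0,0.3],[0.037,0,0.0051,0,0,0,0.3]]]'

```text
clock: 5.88
position: [0.6124, 0.0407, 0.0394]
ee_rot: [-3.084, -0.204, -0.442]
force: [-14.1, -1.8, 17.0]
width: 0.49
gripper_force: 25.0
```

```bash
cat > st.py <<'E'
from h import *
s=observe();Rb,Rf=bframe(BP)
print('tcp face',Rf.inv().apply(s['position']-face(BP,0,0,0)).round(4),'F face',Rf.inv().apply(s['force']).round(2),s['clock'])
E
python3 st.py
```

```text
tcp face [-0.0351  0.0044  0.0044] F face [-11.68   0.11  18.82] 5.8833
```

Call:
jog_arm --motion '[[[0,0,-0.001,0,0,0,0.3],[0,0,-0.0015,0,0,0,0.3],[0,0,-0.0015,0,0,0,0.3]]]'

```text
clock: 6.13
position: [0.6146, 0.0414, 0.0411]
ee_rot: [-3.082, -0.204, -0.449]
force: [-0.2, 0.7, 0.1]
width: 0.487
gripper_force: 25.0
```

```bash
python3 - <<'E'
exec(open('st.py').read())
nn=Rf.apply([0,0,1])
for n in('roller','bar'):
    d=silhouettes(n,'top')
    if n=='roller': get_image('top');d=silhouettes(n,'top')
    if not d: print(n,'none');continue
    d=d[0];ys,xs=np.nonzero(d['mask']);r=cv2.minAreaRect(np.c_[xs,ys].astype(np.float32));print(n,d['p'],d['pixel'],r)
c=camera_params('wrist');w=get_image('wrist');cv2.imwrite('pics/w5.png',cv2.resize(w[:300],None,fx=1.5,fy=1.5)[:,:,::-1])
E
```

```text
tcp face [-0.0326  0.0047  0.0057] F face [-0.05  0.74  0.15] 6.1333
roller 0.86 [230.7, 135.2] ((232.48779296875, 138.39022827148438), (23.41148567199707, 53.66973114013672), 83.6598129272461)
bar 0.76 [238.3, 149.7] ((240.06350708007812, 151.5503692626953), (6.533574104309082, 86.80866241455078), 83.41805267333984)
```

View pics/w5.png

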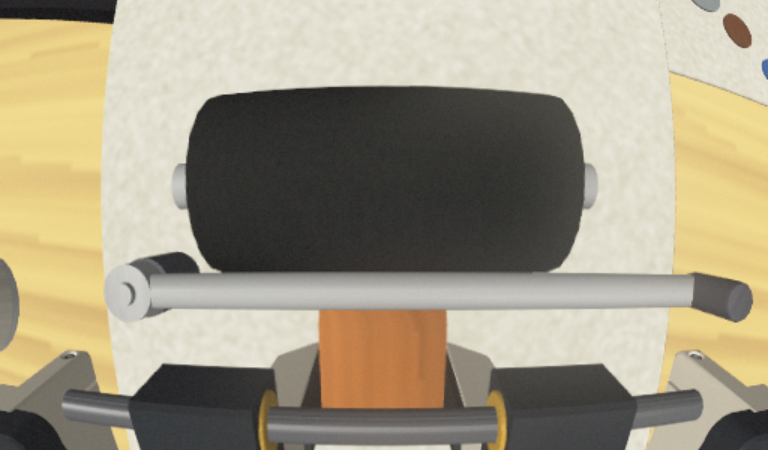

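The wedge's front is now under the bar, centred on the roller (column 383 against 385). The roller and bar have not moved. Closing the last few millimetres slowly.

Call:
jog_arm --motion '[[[0.001,0,0.0,0,0,0,0.3],[0.002,0,0.0002,0,0,0,0.3],[0.003,0,0.0004,0,0,0,0.3],[0.004,0,0.0006,0,0,0,0.3],[0.005,0,0.0007,0,0,0,0.3],[0.005,0,0.0007,0,0,0,0.3]]]'

```text
clock: 6.88
position: [0.6189, 0.042, 0.0414]
ee_rot: [-3.083, -0.204, -0.446]
force: [-0.8, -1.1, -2.0]
width: 0.485
gripper_force: 25.0
```

```bash
python3 st.py; python3 - <<'E'
from h import *
E
```

```text
tcp face [-0.0282  0.0048  0.0054] F face [-1.21 -1.03 -1.82] 6.8833
```

Call:
jog_arm --motion '[[[0.001,0,0.0001,0,0,0,0.3],[0.002,0,0.0003,0,0,0,0.3],[0.0025,0,0.0004,0,0,0,0.3],[0.0025,0,0.0004,0,0,0,0.3]]]'

```text
clock: 7.22
position: [0.6219, 0.0424, 0.0421]
ee_rot: [-3.082, -0.204, -0.448]
force: [-2.0, -0.7, -2.8]
width: 0.489
gripper_force: 25.0
```

```bash
python3 st.py
```

```text
tcp face [-0.0252  0.0048  0.0056] F face [-2.41 -0.48 -2.44] 7.2167
```

Call:
jog_arm --motion '[[[0,0,0.0006,0,0,0,0.3],[0.0005,0,0.0011,0,0,0,0.3],[0.0005,0,0.0011,0,0,0,0.3]]]'

```text
clock: 7.47
position: [0.6227, 0.0425, 0.0412]
ee_rot: [-3.082, -0.204, -0.448]
force: [-1.7, 0.3, -1.7]
width: 0.485
gripper_force: 25.0
```

```bash
python3 st.py
```

```text
tcp face [-0.0244  0.0048  0.0046] F face [-1.86  0.57 -1.47] 7.4667
```

Call:
jog_arm --motion '[[[0,0,0.0003,0,0,0,0.2],[0,0,0.0003,0,0,0,-0.2],[0,0,0.0003,0,0,0,-0.2],[0,0,0.0003,0,0,0,-0.3],[0,0,0.0003,0,0,0,-0.3]]]'

```text
clock: 7.88
position: [0.6234, 0.0427, 0.0414]
ee_rot: [-3.082, -0.204, -0.45]
force: [0.7, 0.2, -0.8]
width: 0.645
gripper_force: 0.0
```

```bash
python3 - <<'E'
exec(open('st.py').read())
print(s['width']*92)
d=0
w=get_image('wrist');cv2.imwrite('pics/w6.png',cv2.resize(w[:320],None,fx=1.5,fy=1.5)[:,:,::-1])
nn=Rf.apply([0,0,1])
def onf(px,h):
    o,v=ray('wrist',px);t=((face(BP,0,0,h)-o)@nn)/(v@nn);return Rf.inv().apply(o+t*v-face(BP,0,0,0)).round(4)
for n in('roller','bar'):
    d=silhouettes(n,'wrist')[0];ys,xs=np.nonzero(d['mask']);print(n,d['p'],xs.min(),xs.max(),ys.min(),ys.max())
    col=255;yy=ys[xs==col];print('col255 rows',yy.min(),yy.max(),onf((255,yy.min()),.06),onf((255,yy.mean()),.036))
get_image('top')
for n in('roller','bar'):
    d=silhouettes(n,'top')[0];ys,xs=np.nonzero(d['mask']);print(n,d['p'],cv2.minAreaRect(np.c_[xs,ys].astype(np.float32)))
E
```

```text
tcp face [-0.0237  0.0049  0.0048] F face [ 0.63  0.12 -0.85] 7.8833
59.37805828913705
roller 0.59 213 297 195 271
col255 rows 195 271 [0.0153 0.0058 0.06  ] [-0.0123  0.0057  0.036 ]
bar 0.6 70 499 190 231
col255 rows 201 225 [0.0128 0.0057 0.06  ] [0.0027 0.0057 0.036 ]
roller 0.91 ((232.1158447265625, 137.54269409179688), (23.632347106933594, 54.442745208740234), 83.6598129272461)Traceback (most recent call last):
  File "<stdin>", line 13, in <module>
IndexError: list index out of range
```

View pics/w6.png

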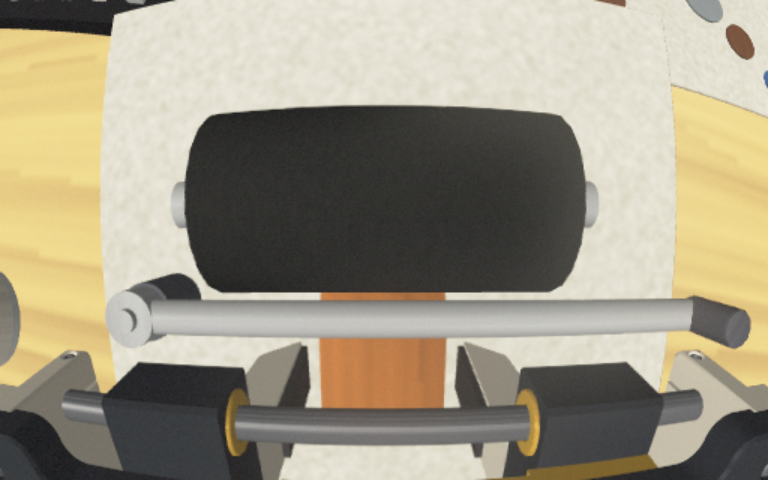

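The wedge is under the bar at columns 320–447, snug under the middle of the roller. The roller is just clear of the bar (gap at row ~295) and the wedge is holding it. The fingers are open beside the wedge. Backing off.

Call:
jog_arm --motion '[[[0,0,-0.01,0,0,0,-0.3],[0,0,-0.03,0,0,0,-0.3],[0,0,-0.06,0,0,0,-0.3],[0,0,-0.1,0,0,0,0.2],[0,0,-0.14,0,0,0,1],[0,0,-0.14,0,0,0,1]]]'

```text
clock: 8.68
position: [0.5852, 0.0371, 0.1833]
ee_rot: [-3.079, -0.203, -0.464]
force: [0.8, 0.3, -0.2]
width: 0.486
gripper_force: 0.0
```

```bash
python3 - <<'E'
exec(open('st.py').read())
get_image('top')
for n in('roller','chock'):
  for d in silhouettes(n,'top'):
    ys,xs=np.nonzero(d['mask']);print(n,round(d['p'],2),np.round(cv2.minAreaRect(np.c_[xs,ys].astype(np.float32))[0],1))
t=Rf*R.from_euler('x',np.pi)
for u,v,w in((.045,-.115,.14),(.045,-.115,.038)): print(row(face(BP,u,v,w),t))
E
```

```text
tcp face [-0.0422  0.0044  0.1506] F face [ 0.79  0.19 -0.27] 8.6833
roller 0.65 [232.5 137.2]
chock 0.6 [338. 252.]
chock 0.51 [235.1 157.6]
[0.0885, 0.1196, 0.0172, -0.0014, -0.1509, 0.0002]
[0.0732, 0.1198, 0.118, -0.0014, -0.1509, 0.0002]
```

Call:
jog_arm --motion '[[[0.0885,0.12,0.017,0,-0.15,0,1],[0.0885,0.12,0.017,0,-0.15,0,1],[0.0885,0.12,0.017,0,-0.15,0,1],[0.0885,0.12,0.017,0,-0.15,0,1],[0.0885,0.12,0.017,0,-0.15,0,1],[0.084,0.12,0.05,0,-0.15,0,1],[0.078,0.12,0.085,0,-0.15,0,1],[0.073,0.12,0.117,0,-0.15,0,1],[0.073,0.12,0.118,0,-0.15,0,1]]]' --force 10

```text
clock: 9.58
position: [0.6968, -0.0674, 0.0738]
ee_rot: [-3.116, -0.207, -0.196]
force: [-2.8, 0.7, -0.9]
width: 0.007
gripper_force: 0.0
```

```bash
python3 - <<'E'
exec(open('st.py').read())
print(s['width'])
for th in np.r_[-.08,0,.08:.93:.08,.9,.92]:
    tp=(.0045+.0165*np.cos(th)-.205*np.sin(th), .09-.0165*np.sin(th)-.205*np.cos(th))
    if th<0: tp=(.03,-.115)
    t=bframe(BP)[1]*R.from_euler('z',-max(th,0))*R.from_euler('x',np.pi)
    print(round(th,2),np.round(row(face(BP,tp[0],tp[1],.038),t),3).tolist())
E
```

```text
tcp face [ 0.0384 -0.1139  0.0287] F face [-2.78  1.08 -0.56] 9.5833
0.00722492238723882
-0.08 [-0.009, 0.001, -0.009, -0.004, 0.014, 0.0]
0.0 [-0.018, 0.001, -0.009, -0.004, 0.014, 0.0]
0.08 [-0.034, 0.002, -0.009, -0.003, 0.014, 0.08]
0.16 [-0.05, 0.001, -0.009, -0.003, 0.014, 0.16]
0.24 [-0.067, -0.001, -0.008, -0.002, 0.014, 0.24]
0.32 [-0.083, -0.004, -0.008, -0.002, 0.014, 0.32]
0.4 [-0.099, -0.009, -0.008, -0.001, 0.014, 0.4]
0.48 [-0.114, -0.014, -0.008, -0.0, 0.014, 0.48]
0.56 [-0.129, -0.022, -0.007, 0.0, 0.014, 0.56]
0.64 [-0.143, -0.03, -0.007, 0.001, 0.014, 0.64]
0.72 [-0.157, -0.039, -0.007, 0.001, 0.014, 0.72]
0.8 [-0.17, -0.049, -0.007, 0.002, 0.015, 0.8]
0.88 [-0.182, -0.061, -0.007, 0.002, 0.015, 0.88]
0.9 [-0.184, -0.064, -0.006, 0.003, 0.015, 0.9]
0.92 [-0.187, -0.067, -0.006, 0.003, 0.014, 0.92]
```

Call:
jog_arm --motion '[[[-0.003,0.001,-0.009,0,0.014,0,1],[-0.009,0.001,-0.009,0,0.014,0,1],[-0.018,0.001,-0.009,0,0.014,0,1],[-0.026,0.002,-0.009,0,0.014,0.04,1],[-0.034,0.002,-0.009,0,0.014,0.08,1],[-0.042,0.002,-0.009,0,0.014,0.12,1],[-0.05,0.001,-0.009,0,0.014,0.16,1],[-0.058,0,-0.009,0,0.014,0.2,1],[-0.067,-0.001,-0.008,0,0.014,0.24,1],[-0.083,-0.004,-0.008,0,0.014,0.32,1]]]'

```text
clock: 10.42
position: [0.6205, -0.0759, 0.0822]
ee_rot: [-3.085, 0.293, -0.241]
force: [2.4, 0.4, 0.3]
width: 0.008
gripper_force: 0.7
```

```bash
python3 - <<'E'
exec(open('st.py').read())
get_image('top')
for n in('roller','chock','bar'):
  for d in silhouettes(n,'top')[:3]:
    ys,xs=np.nonzero(d['mask']);r=cv2.minAreaRect(np.c_[xs,ys].astype(np.float32));print(n,round(d['p'],2),np.round(r[0],1),np.round(r[1],1),r[2])
for th in np.r_[.4:.93:.08,.9,.92]:
    tp=(.0045+.0165*np.cos(th)-.205*np.sin(th), .09-.0165*np.sin(th)-.205*np.cos(th))
    t=bframe(BP)[1]*R.from_euler('z',-max(th,0))*R.from_euler('x',np.pi)
    print(round(th,2),np.round(row(face(BP,tp[0],tp[1],.038),t),3).tolist())
E
```

```text
tcp face [-0.0364 -0.1122  0.0477] F face [ 2.4   0.05 -0.06] 10.4167
roller 0.8 [232.2 137.8] [25.1 54.5] 82.64761352539062
chock 0.85 [389. 196.] [26. 20.] 90.0
chock 0.55 [234.9 159.4] [21.8 19. ] 84.2894058227539
bar 0.52 [219.6 159.4] [45.7  5.4] 8.530765533447266
bar 0.39 [235.1 154.8] [107.3  99.1] 83.51692199707031
0.4 [-0.023, 0.001, 0.008, -0.004, -0.015, 0.083]
0.48 [-0.04, 0.0, 0.008, -0.005, -0.015, 0.163]
0.56 [-0.056, -0.002, 0.008, -0.005, -0.014, 0.243]
0.64 [-0.072, -0.005, 0.008, -0.006, -0.014, 0.323]
0.72 [-0.088, -0.009, 0.007, -0.007, -0.014, 0.403]
0.8 [-0.103, -0.015, 0.007, -0.007, -0.014, 0.483]
0.88 [-0.118, -0.022, 0.007, -0.008, -0.014, 0.563]
0.9 [-0.122, -0.024, 0.007, -0.008, -0.013, 0.583]
0.92 [-0.125, -0.026, 0.007, -0.008, -0.013, 0.603]
```

Call:
jog_arm --motion '[[[-0.014,0.001,0.002,0,0,0.05,1],[-0.023,0.001,0.004,0,0,0.083,1],[-0.04,0,0.004,0,0,0.163,1],[-0.056,-0.002,0.004,0,0,0.243,1],[-0.072,-0.005,0.004,0,0,0.323,1],[-0.088,-0.009,0.004,0,0,0.403,1],[-0.103,-0.015,0.004,0,0,0.483,1],[-0.111,-0.019,0.004,0,0,0.52,1],[-0.118,-0.022,0.004,0,0,0.563,1],[-0.118,-0.022,0.004,0,0,0.563,1]]]'

```text
clock: 11.45
position: [0.5086, -0.0304, 0.0597]
ee_rot: [-2.848, 1.12, -0.206]
force: [-0.3, 0.3, 0.6]
width: 0.003
gripper_force: 0.0
```

```bash
python3 - <<'E'
exec(open('st.py').read())
R0=R.from_rotvec(s['ee_rot']);x=Rf.inv().apply(R0.apply([1,0,0]));print('tool x in face',x.round(3),'F tool',R0.inv().apply(s['force']).round(2))
u,v,_=Rf.inv().apply(s['position']-face(BP,0,0,0))-.0095*x
du,dv=u-.0045,v-.09;print('face contact -> theta', np.arctan2(-du,-dv))
pu=Rf.inv().apply(s['position']-face(BP,0,0,0))-.0165*x
print('peg theta',np.arctan2(.0045-pu[0],.09-pu[1]), 'r',np.hypot(.0045-pu[0],.09-pu[1]))
for th in (.9,.92,.94):
    tp=(.0045+.0165*np.cos(th)-.205*np.sin(th), .09-.0165*np.sin(th)-.205*np.cos(th))
    t=bframe(BP)[1]*R.from_euler('z',-.88)*R.from_euler('x',np.pi)
    print(th,np.round(row(face(BP,tp[0],tp[1],.043),t),3).tolist())
E
```

```text
tcp face [-0.1434 -0.0524  0.04  ] F face [-0.18  0.29  0.63] 11.45
tool x in face [ 0.636 -0.772  0.009] F tool [-0.33 -0.05 -0.63]
face contact -> theta 0.8505739366353182
peg theta 0.8847624637815119 r 0.2046809597795894
0.9 [-0.003, 0.001, -0.003, -0.01, -0.009, -0.002]
0.92 [-0.007, 0.001, -0.003, -0.01, -0.009, -0.002]
0.94 [-0.011, 0.001, -0.003, -0.01, -0.009, -0.002]
```

Call:
jog_arm --motion '[[[-0.002,0,0,0,0,0,1],[-0.004,0,0,0,0,0,1],[-0.006,0.001,0,0,0,0,1],[-0.008,0.001,0,0,0,0,1],[-0.008,0.001,0,0,0,0,1]]]'

```text
clock: 11.87
position: [0.5054, -0.0279, 0.0593]
ee_rot: [-2.847, 1.123, -0.215]
force: [8.2, -5.0, -3.2]
width: 0.006
gripper_force: 4.5
```

```bash
python3 - <<'E'
exec(open('st.py').read())
R0=R.from_rotvec(s['ee_rot']);x=Rf.inv().apply(R0.apply([1,0,0]));print('F tool',R0.inv().apply(s['force']).round(2))
pu=Rf.inv().apply(s['position']-face(BP,0,0,0))-.0165*x
print('peg theta',np.arctan2(.0045-pu[0],.09-pu[1]))
E
```

```text
tcp face [-0.1463 -0.0495  0.0401] F face [ 6.98 -6.07 -4.24] 11.8667
F tool [ 9.06 -1.49  4.39]
peg theta 0.9043838645691178
```

The push force has risen to 9 N at about 0.90 rad, so the bar is at its stop. Backing off along tool +x, then up.

Call:
jog_arm --motion '[[[0.005,0,0,0,0,0,1],[0.012,0,-0.005,0,0,0,1],[0.015,0,-0.03,0,0,0,1],[0.015,0,-0.07,0,0,0,1],[0.015,0,-0.11,0,0,0,1],[0.015,0,-0.15,0,0,0,1],[0.015,0,-0.15,0,0,0,1],[0.015,0,-0.15,0,0,0,1]]]'

```text
clock: 12.53
position: [0.4916, -0.0399, 0.2108]
ee_rot: [-2.846, 1.121, -0.211]
force: [0.0, 0.4, -0.9]
width: 0.003
gripper_force: 0.0
```

```bash
python3 - <<'E'
exec(open('st.py').read())
w=get_image('scene');cv2.imwrite('pics/end.png',cv2.resize(w[180:300,190:380],None,fx=4,fy=4,interpolation=cv2.INTER_CUBIC)[:,:,::-1])
get_image('top')
for n in('roller','chock','bar'):
  for d in silhouettes(n,'top')[:3]:
    ys,xs=np.nonzero(d['mask']);r=cv2.minAreaRect(np.c_[xs,ys].astype(np.float32));print(n,round(d['p'],2),np.round(r[0],1),np.round(r[1],1),r[2])
E
```

```text
tcp face [-0.1403 -0.0596  0.1922] F face [-0.05  0.38 -0.88] 12.5333
roller 0.8 [232.5 137.6] [23.7 53.6] 83.6598129272461
chock 0.72 [235.3 159.8] [21.6 18.5] 82.87498474121094
chock 0.64 [348.9 252. ] [18.2  5.7] 84.80557250976562
bar 0.75 [214.8 170.8] [46.   5.7] 45.0
```

View pics/end.png

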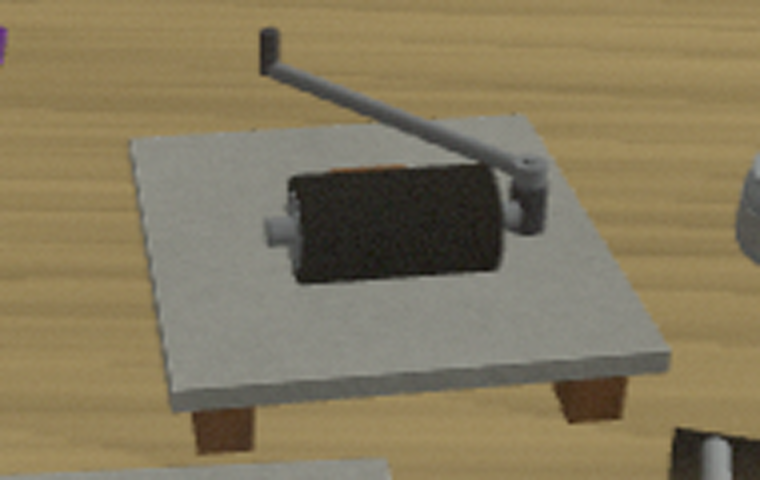

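The bar is fully open, with the peg at (270,50) and the post at (530,190). The roller is in place, and the wedge shows behind it at (370,168). Nothing else has moved.

```bash
python3 -c "
from cell import *
print(sign_off())"
```

```text
the job is handed in; nothing more can be done
None
```

I handed the job in at about 12.6 s, with the wedge snug under the middle of the roller, the bar at its 0.9 rad stop and the roller within about 3 mm of its start; sign-off returned no verdict.

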